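# Unhook the dipping basket past its sprung keeper and stand it in the tray

### The job

Take the wire dipping basket off the drip stand's hook: push its bail back against the sprung keeper far enough to clear the hook's overhanging nose, lift it out and draw it off without forcing the hook, then lower the basket into the square drying tray and let go only once it stands there upright. Leave everything else on the bench where it is.

Things in the scene. Friction and masses are not known exactly. Their poses are not given: they have to be found in the camera images.
- hook: fixed steel drip stand. Origin on the table under its post, z up; a 10 x 10 mm hook arm, top face at z = 140 mm, runs level along -x from a clamp block on the 22 mm post (block top at 150 mm). Base plate from x = -160 to +30 mm, 100 mm wide, 8 mm thick, with a 14 mm high rim under the basket. Over 18 N between basket and hook bends it.
- hook_seat (a point): nominal place of the bail's middle on the arm's top face (x -100, z 140 mm in the stand), axes as the stand. The arm ends at x = -24 mm from here in an upturned nose 8 mm thick, 12 wide, 20 high; its 6 mm thick lip overhangs back (+x) to x = +14, leaving a pocket 14 mm high for the bail. But the arm is clamped up to 11 mm fore or aft of this, unmeasured: feel for it.
- keeper_rest (a point): nominal place of the keeper's face at rest, 16 mm behind the seat (+x); shifts with the arm too. Polished slippery brass plate 14 mm wide, 30 mm high above the arm; slides back along +x on a spring: gives at 3 N, then 0.8 N per mm. The bail clears the lip once the keeper is back 6 mm (7.8 N); solid stop at 8 mm (9.4 N). This point is fixed on the stand and does not follow arm or keeper.
- basket: loose copper wire basket, 0.2 to 0.3 kg, hanging by its bail. Origin under its centre, z up, x along the hook arm. Cup 60 mm across, 46 high; wires at y = +-29 mm carry the bail, a straight 8 mm round bar along y, centre at z = 110 mm; the arm passes through the window below it (50 mm wide, z 46 to 106). The bail starts 1 to 23 mm ahead of the keeper.
- grip (a point): grip point on the basket, 162 mm above its underside: middle of an upright flat wooden grip 12 mm thick (x), 36 wide (y), from 140 to 184 mm above the underside, carried over the bail by two 6 mm wires at y = +-14 mm, between which the hook's lip and keeper fit. Held across its 12 mm thickness with fingertips no lower than 140 mm, the fingers pass above lip and keeper.
- tray: fixed square aluminium drying tray, 134 x 134 mm outside, walls 5 mm thick and 20 mm high, floor 5 mm thick. Origin at the centre of its underside.
- bench_block: bystander: loose steel block 60 x 60 x 22 mm, between stand and tray, to be left alone; origin under its centre
- flux_jar: bystander: loose jar 44 mm across, 50 mm high, between stand and tray, to be left alone; origin under its centre
- hammer: bystander: hammer lying at the left, to be left alone
- file_pick: bystander: pick with a handle, 170 mm, lying at the right, to be left alone
- pickle_bowl: bystander: round white lidded dish 100 mm across, 40 mm high, at the right, to be left alone

How it is judged:
By the outcome, as a careful person would: the job done as asked, in the order asked, and still so for the second after the job is handed in, with the robot touching nothing.
It also fails if it takes over 69 s, if anything falls off the work surface, if the arm or the gripper's body presses on something with over 40 N, if the wrist force passes 120 N, or if a joint passes its speed limit or range.

### The arm

A 6-joint arm with a two-finger parallel gripper is mounted at the origin on the work surface. World frame = base frame: x ahead of the robot, y to its left, z up, the work surface at z = 0. Lengths are in mm, angles in degrees, forces in N, time in s.
With the tool pointing down it reaches from about 300 to 850 mm from the base axis. Payload 4.2 kg.
Tool frame: the origin (TCP) lies on the centre line of the jaws, within the pads' length; the fingertips stand env.nose_length ahead of it and the grasp point (between the pads) lies 2 mm behind it (env.nose_length is the distance from the TCP to the fingertips, in mm); z points along the fingers, y is the direction in which the jaws open and shut (so a half turn about z gives the same grasp; the last joint's range is limited). The gripper opens to 91 mm and grips with 3 to 60 N. Pads are 32 mm wide; open, the fingers measure 118 mm over their backs; the gripper's body (76 mm by 178 mm) begins 60 mm behind the grasp point.
Start: joints at [-70.073, 18.312, 89.639, -0, 72.044, -1.146], TCP at [206.753, -536.558, 230.976] pointing down, gripper open.
Joint ranges: [-177.97, 177.97], [-48.28, 115.42], [12.27, 149.76], [-77.06, 257.06], [2.81, 150.46], [-146.56, 146.56]. Speed limits (degrees/s): [147.25, 147.25, 180, 180, 180, 180].

### API

Orientations are given as [roll, pitch, yaw] about the fixed x, y, z axes, in that order (R = Rz(yaw) Ry(pitch) Rx(roll)).
In Python, from workcell import env gives the robot as it stands. The module is installed in compiled form; this text tells all that it offers.
- The arm moves only by the tool jog_arm, never from a script. Its argument "deltas" is a list that holds one entry, the list of rows, each a list of 5 numbers: the shift along the tool's x, y, z in m, then the turn about the tool's z in degrees, then the finger opening in m, from 0 to 0.0912. A call has 1 to 20 rows; each row is the pose to reach, as a shift and turn from the pose commanded when the call began, along the tool's axes at that moment; what a row does not reach only later rows make up. A row lasts 1/12 s, in which the tool goes at most 41.7 mm and 7.16 degrees, less where a joint would pass 70% of its speed; a pose out of reach is approached as far as the arm can. A call with a gripper value outside its range is refused whole. The fingers move at their own pace and stop on an object; "grip_force" is the grip in N (left out, the last holds). Time passes only in rows, so rows that repeat a pose let the fingers close. It gives the time, the measured TCP pose, the force and the opening at its end, in the units of the state.
- env.state(): the state, without advancing time (a new reading comes with each control period).
- env.grab_frame(name): name is "scene" or "top"; returns the picture (480x640x3 uint8, red, green, blue); there is no depth.
- env.camera_params(name): a dict with "fx", "fy", "cx", "cy" (pixels), "k1" (the pictures are not rectified: a ray, as slopes to the right and down, at radius r is drawn at 1 + k1 r^2 times it, then the intrinsics apply), "xyz" and "orientation" of the camera in the world. Camera axes: x right, y down, z forward; pixel columns grow to the right and rows downward; lengths in mm; the calibration is good to about 2 mm. A picture is of the moment at which its call begins. camera_params takes no time and is no camera call.
- env.job_done(): hands the job in, once; it reports no verdict.
Trained networks look in the newest picture that a camera, given by its name, has taken for a name from the list of things; names that differ only in an ending like _2 or _b are one class to them, and where a whole thing is asked for, a point or a joint stands for the part that bears it (a point fixed in the world has none). Each returns a list of dicts, best first, with "conf" (0 to 1); they miss things now and then, are a little off and sometimes report something else, mostly with a low value. They report only what shows in the picture. A call takes as long as a camera call.
- env.look_for(camera, label): "xyz" ([x, y, z] in mm, in world coordinates, good to about 4 mm: the middle of the surface that is visible of it).
The state is a dict: "time_s": time; "qpos": joint angles; "qvel": joint speeds; "effort": joint torques, N m; "ee_pos": TCP position; "ee_rot": TCP orientation; "force": force on the tool from outside, world axes, zero at the start; "torque": the same for the moment, N m; "gripper_width": finger opening in mm.
Only numpy, scipy, OpenCV 4.12 (cv2) and the standard library are available. Lean on these libraries where they do the work, as an engineer would, in place of code of your own. Each camera call takes 0.05 s, during which the arm holds its last target.

## Working session

There is one attempt and no reset: what is moved stays moved. The work goes in short steps, Python scripts to look and compute and a tool call to move; the robot and the scene stay as the last step left them, time stands still between calls to the robot, and variables do not carry over. Pictures are saved under pics/ and viewed, and the job is handed in when it is done.

Besides the shell and the picture viewer there is one more tool, called after "Call:" in YAML: its name, and indented under it one key for each argument. jog_arm: Moves the arm, as the interface text tells. Its arguments: {"type":"object","properties":{"deltas":{"type":"array"},"grip_force":{"type":"number"}},"required":["deltas"]}

```bash
mkdir -p pics; ls; python3 - <<'E'
from workcell import env
import cv2
print(env.state()); print(env.nose_length)
for n in ("scene","top"):
    print(n,env.camera_params(n))
    cv2.imwrite(f"pics/{n}0.png",env.grab_frame(n)[:,:,::-1])
print(env.state()['time_s'])
E
```

```text
pics
{'time_s': 0.0, 'qpos': array([-7.00723915e+01,  1.83529150e+01,  8.97061595e+01, -2.05392942e-03,
        7.20439336e+01, -1.14686410e+00]), 'qvel': array([-0.06151014,  0.1014916 , -0.0453502 , -0.08070597, -0.03639436,
       -0.02094552]), 'effort': array([-1.58580511e-03, -4.12464845e+01, -2.31979144e+01,  7.24688522e-02,
        4.57023026e-02, -1.31415800e-04]), 'ee_pos': array([ 206.57962102, -536.1028511 ,  230.10915699]), 'ee_rot': array([-1.79896973e+02, -1.09373057e-04,  2.10751075e+01]), 'force': array([0.43900342, 0.34165797, 0.17451517]), 'torque': array([0.01953808, 0.01529568, 0.01190063]), 'gripper_width': 90.87998765803667}
17.0
scene {'fx': 522.1675577815018, 'fy': 522.1675577815018, 'cx': 322.58882662209095, 'cy': 237.84517247523567, 'k1': 0.019245745386775804, 'xyz': array([1014.36366708, -340.57582955, 1057.17211827]), 'orientation': array([-148.87436513,   -0.71987295,   57.3525356 ])}
top {'fx': 504.7137675039013, 'fy': 504.7137675039013, 'cx': 325.37165429030506, 'cy': 230.4688019280179, 'k1': -0.026435559100158646, 'xyz': array([ 393.73232859,  -21.20281848, 1293.81808413]), 'orientation': array([-1.72996967e+02, -6.90620387e-02, -9.02886033e+01])}
0.1
```

View pics/scene0.png

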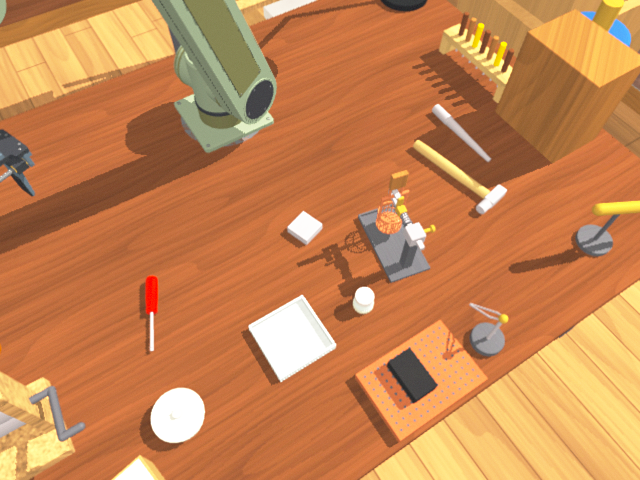

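View pics/top0.png

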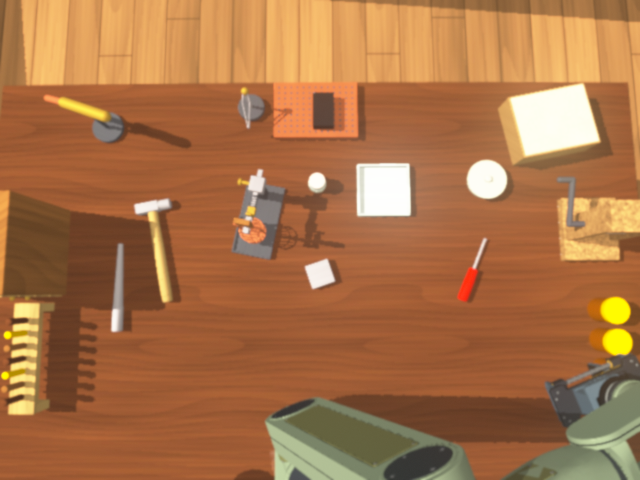

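```bash
python3 - <<'E'
from workcell import env
for c in ("scene","top"):
  for l in ("hook","basket","grip","tray","bench_block","flux_jar"):
    r=env.look_for(c,l); print(c,l,[(x['xyz'].round(0) if hasattr(x['xyz'],'round') else x['xyz'],round(x['conf'],2)) for x in r[:2]])
E
```

```text
scene hook [([620.5, 135.8, 6.7], 0.71)]
scene basket [([555.4, 149.1, 82.5], 0.91), ([658.6, -178.2, 3.1], 0.29)]
scene grip [([548.7, 151.9, 85.0], 0.76)]
scene tray [([659.0, -178.1, 3.8], 0.6)]
scene bench_block [([443.8, -11.2, 20.0], 0.85)]
scene flux_jar [([676.5, -10.5, 51.2], 0.94), ([614.8, 134.5, 8.2], 0.73)]
top hook [([592.8, 137.5, 7.3], 0.82)]
top basket [([540.0, 150.8, 68.5], 0.65)]
top grip [([545.2, 153.1, 66.5], 0.71)]
top tray [([657.3, -175.7, 6.8], 0.95)]
top bench_block [([443.9, -13.7, 25.8], 0.64), ([596.5, 135.9, 8.3], 0.31)]
top flux_jar [([671.6, -2.7, 49.8], 0.58)]
```

```bash
python3 - <<'E'
import cv2
a=cv2.imread('pics/scene0.png')[160:290,340:460]; b=cv2.imread('pics/top0.png')[160:270,220:340]
cv2.imwrite('pics/sz.png',cv2.resize(a,None,fx=4.6,fy=4.6,interpolation=cv2.INTER_CUBIC)); cv2.imwrite('pics/tz.png',cv2.resize(b,None,fx=5,fy=5,interpolation=cv2.INTER_CUBIC))
E
```

```text
(no output)
```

View pics/sz.png

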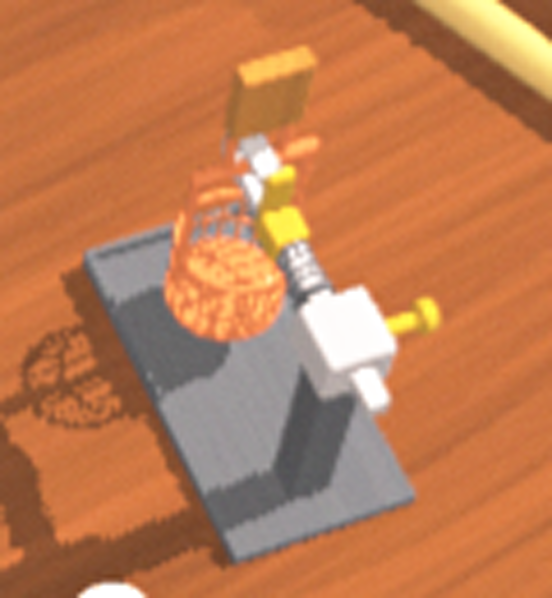

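View pics/tz.png

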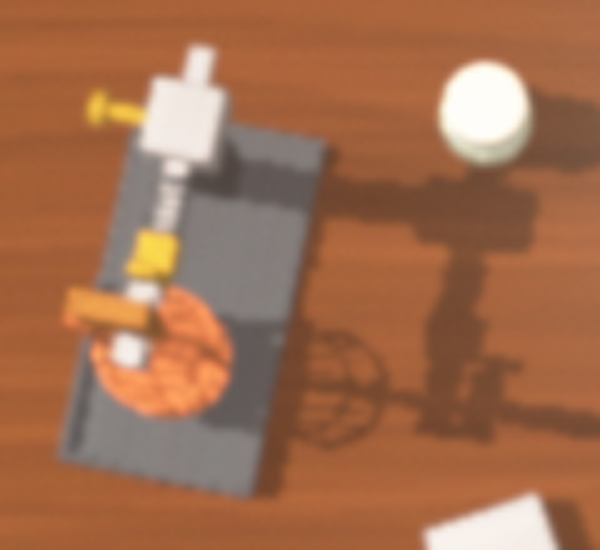

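```bash
cat > h.py <<'E'
import numpy as np, cv2
from scipy.spatial.transform import Rotation as R
from scipy.optimize import least_squares
P={'scene':dict(f=522.1675577815018,cx=322.58882662209095,cy=237.84517247523567,k1=0.019245745386775804,xyz=[1014.36366708,-340.57582955,1057.17211827],o=[-148.87436513,-0.71987295,57.3525356]),
'top':dict(f=504.7137675039013,cx=325.37165429030506,cy=230.4688019280179,k1=-0.026435559100158646,xyz=[393.73232859,-21.20281848,1293.81808413],o=[-172.996967,-0.0690620387,-90.2886033])}
def rot(c): return R.from_euler('xyz',P[c]['o'],degrees=True).as_matrix()
def proj(c,X):
    p=P[c]; v=(np.atleast_2d(X)-p['xyz'])@rot(c); s=v[:,:2]/v[:,2:]; s=s*(1+p['k1']*(s**2).sum(1,keepdims=True)); return s*p['f']+[p['cx'],p['cy']]
def ray(c,uv):
    p=P[c]; d=(np.array(uv,float)-[p['cx'],p['cy']])/p['f']; s=d.copy()
    for _ in range(10): s=d/(1+p['k1']*(s@s))
    return np.array(p['xyz']),rot(c)@np.array([s[0],s[1],1])
def onz(c,uv,z):
    o,d=ray(c,uv); return o+d*(z-o[2])/d[2]
def tri(a,b):
    f=lambda X: np.r_[proj('scene',X)[0]-a,proj('top',X)[0]-b]
    r=least_squares(f,[550,150,100]); return r.x,np.abs(r.fun).max()
def Z(c,u,v):
    s,ox,oy=(4.6,340,160) if c=='scene' else (5,220,160)
    return np.array([(u+.5)/s-.5+ox,(v+.5)/s-.5+oy])
E
python3 - <<'E'
from h import *
for c,l in (('scene',[(88,252),(232,560),(412,495)]),('top',[(62,460),(252,495),(328,140)])):
    for q in l: print(c,onz(c,Z(c,*q),8).round(1))
print('grip top', [onz('scene',Z('scene',*q),224).round(1) for q in [(238,75),(305,48),(315,65),(235,90)]])
# grip top centre: scene, top
print(tri(Z('scene',273,68),Z('top',113,297)))
print('block', tri(Z('scene',348,315),Z('top',185,117)))
E
```

```text
scene [478.8 121.9   8. ]
scene [664.2  78.7   8. ]
scene [683.  175.4   8. ]
top [498.4 215.3   8. ]
top [480.1 118.    8. ]
top [664.2  80.1   8. ]
grip top [array([547.6, 135.1, 224. ]), array([551.2, 169.1, 224. ]), array([561.1, 167.1, 224. ]), array([553.5, 129.1, 224. ])]
(array([550.62506957, 154.3983078 , 219.40135697]), np.float64(0.6528148725400911))
block (array([644.07618247, 134.35035264, 157.44831363]), np.float64(0.11865035432242621))
```

```bash
cat > ov.py <<'E'
from h import *
import sys
O=np.array([644.9,134.2]);yaw=-11.8
def W(x,y,z,yw=yaw):
    c,s=np.cos(np.radians(yw)),np.sin(np.radians(yw)); return [O[0]+c*x-s*y,O[1]+s*x+c*y,z]
def box(x0,x1,y0,y1,z0,z1):
    E=[]
    v=[W(x,y,z) for z in (z0,z1) for x,y in ((x0,y0),(x1,y0),(x1,y1),(x0,y1))]
    for i in range(4): E+=[(v[i],v[(i+1)%4]),(v[4+i],v[4+(i+1)%4]),(v[i],v[4+i])]
    return E
def go(sh,gx,name,gy=0):
    S=-100+sh
    items=[((0,0,255),box(-160,30,-50,50,0,8)),((255,0,0),box(S-32,S+14,-6,6,154,160)),((0,255,0),box(S+16,S+19,-7,7,140,170)),((255,255,0),box(-100+gx-6,-100+gx+6,gy-18,gy+18,174,218)),((255,0,255),box(-100+gx-4,-100+gx+4,gy-29,gy+29,140,148))]
    out=[]
    for c,(x,y) in (('scene',(360,165)),('top',(228,165))):
        w=75;s=8;hh=75
        if c=='scene': pass
        im=cv2.imread(f'pics/{c}0.png')[y:y+hh,x:x+w]; im=cv2.resize(im,None,fx=s,fy=s,interpolation=cv2.INTER_CUBIC)
        raw=im.copy()
        for col,E in items:
            for a,b in E:
                p=proj(c,[a,b]); p=((p-[x,y]+.5)*s-.5).round().astype(int)
                cv2.line(im,tuple(map(int,p[0])),tuple(map(int,p[1])),col,1)
        cv2.imwrite(f'pics/{name}_{c}.png',im)
if __name__=='__main__': go(float(sys.argv[1]),float(sys.argv[2]),sys.argv[3],float(sys.argv[4]))
E
python3 ov.py 0 4 ov1 0
```

```text
(no output)
```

View pics/ov1_scene.png

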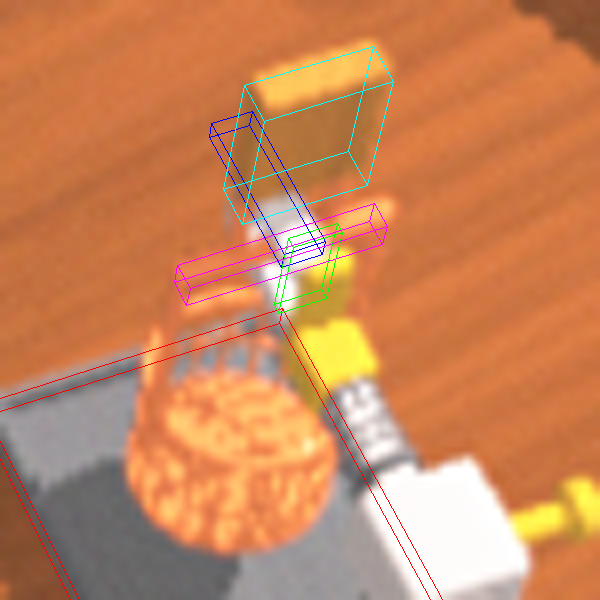

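View pics/ov1_top.png

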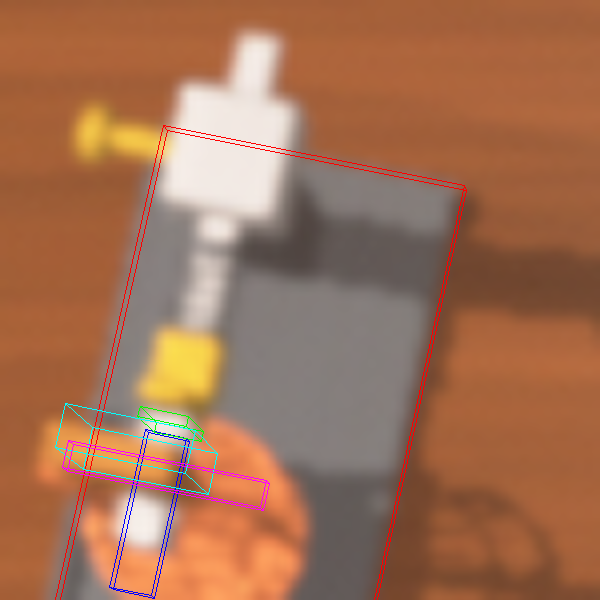

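```bash
python3 - <<'E'
from h import *
# arm centreline in top view, zoom8 coords (off 228,165), z~150
def q(u,v): return np.array([(u+.5)/8-.5+228,(v+.5)/8-.5+165])
for p,z in (((256,45),145),((232,150),150),((214,228),140),((197,320),140),((138,520),160)):
    print(p,onz('top',q(*p),z).round(1))
# plate edges subpixel: gray gradient along scan in top image
im=cv2.cvtColor(cv2.imread('pics/top0.png'),cv2.COLOR_BGR2Lab).astype(float)
b=im[:,:,2]  # orange vs gray
pr=[];pl=[]
for v in range(194,250,3):
    for lo,hi,out in ((262,296,pr),(225,250,pl)):
        row=b[v,lo:hi]; g=np.diff(row); k=np.argmax(np.abs(g)) 
        mid=128+10; 
        out.append((v,lo+k+.5,round(g[k],0)))
print(pr);print(pl)
E
```

```text
(256, 45) [677.  129.3 145. ]
(232, 150) [644.8 135.2 150. ]
(214, 228) [623.9 141.5 140. ]
(197, 320) [596.8 146.1 140. ]
(138, 520) [536.  159.2 160. ]
[(194, np.float64(284.5), np.float64(8.0)), (197, np.float64(283.5), np.float64(7.0)), (200, np.float64(282.5), np.float64(8.0)), (203, np.float64(282.5), np.float64(8.0)), (206, np.float64(281.5), np.float64(9.0)), (209, np.float64(280.5), np.float64(9.0)), (212, np.float64(280.5), np.float64(9.0)), (215, np.float64(279.5), np.float64(10.0)), (218, np.float64(279.5), np.float64(11.0)), (221, np.float64(278.5), np.float64(9.0)), (224, np.float64(263.5), np.float64(-15.0)), (227, np.float64(264.5), np.float64(-13.0)), (230, np.float64(265.5), np.float64(-16.0)), (233, np.float64(265.5), np.float64(-14.0)), (236, np.float64(265.5), np.float64(-17.0)), (239, np.float64(263.5), np.float64(-17.0)), (242, np.float64(273.5), np.float64(8.0)), (245, np.float64(272.5), np.float64(9.0)), (248, np.float64(272.5), np.float64(9.0))]
[(194, np.float64(243.5), np.float64(-12.0)), (197, np.float64(242.5), np.float64(-11.0)), (200, np.float64(242.5), np.float64(-11.0)), (203, np.float64(241.5), np.float64(-12.0)), (206, np.float64(247.5), np.float64(18.0)), (209, np.float64(246.5), np.float64(27.0)), (212, np.float64(245.5), np.float64(22.0)), (215, np.float64(238.5), np.float64(-11.0)), (218, np.float64(238.5), np.float64(-9.0)), (221, np.float64(248.5), np.float64(-9.0)), (224, np.float64(248.5), np.float64(-10.0)), (227, np.float64(238.5), np.float64(8.0)), (230, np.float64(237.5), np.float64(21.0)), (233, np.float64(238.5), np.float64(16.0)), (236, np.float64(239.5), np.float64(15.0)), (239, np.float64(242.5), np.float64(13.0)), (242, np.float64(232.5), np.float64(-13.0)), (245, np.float64(232.5), np.float64(-13.0)), (248, np.float64(231.5), np.float64(-13.0))]
```

```bash
sed -i 's/S-32,S+14/S-24,S+14/; s/O=np.array(.*);yaw/O=np.array([645.2,135.2]);yaw/' ov.py; python3 ov.py 7 3 ov2 2; python3 - <<'E'
import cv2,numpy as np
a=cv2.imread('pics/ov2_scene.png');b=cv2.imread('pics/ov2_top.png')
cv2.imwrite('pics/ov2.png',np.hstack([cv2.resize(a[0:330,150:530],(400,347)),cv2.resize(b[300:600,0:340],(393,347))]))
E
```

```text
(no output)
```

View pics/ov2.png

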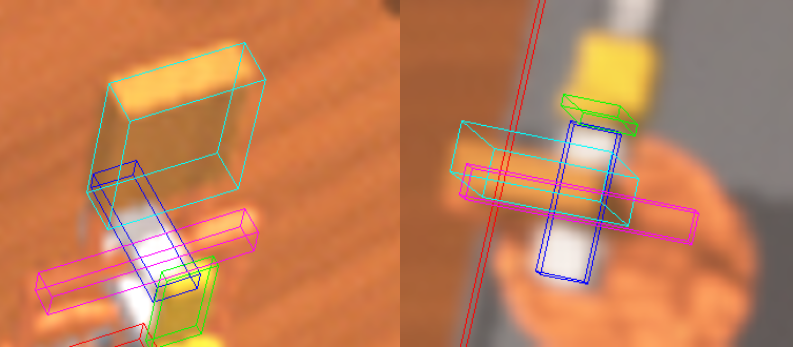

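Call:
jog_arm:
  deltas:
    - [[0.569, -0.5234, -0.069, -57.1, 0.06], [0.569, -0.5234, -0.069, -57.1, 0.06], [0.569, -0.5234, -0.069, -57.1, 0.06], [0.569, -0.5234, -0.069, -57.1, 0.06], [0.569, -0.5234, -0.069, -57.1, 0.06], [0.569, -0.5234, -0.069, -57.1, 0.06], [0.569, -0.5234, -0.069, -57.1, 0.06], [0.569, -0.5234, -0.069, -57.1, 0.06], [0.569, -0.5234, -0.069, -57.1, 0.06], [0.569, -0.5234, -0.069, -57.1, 0.06], [0.569, -0.5234, -0.069, -57.1, 0.06], [0.569, -0.5234, -0.069, -57.1, 0.06], [0.569, -0.5234, -0.069, -57.1, 0.06], [0.569, -0.5234, -0.069, -57.1, 0.06], [0.569, -0.5234, -0.069, -57.1, 0.06], [0.569, -0.5234, -0.069, -57.1, 0.06], [0.569, -0.5234, -0.069, -57.1, 0.06], [0.569, -0.5234, -0.069, -57.1, 0.06], [0.569, -0.5234, -0.069, -57.1, 0.06], [0.569, -0.5234, -0.069, -57.1, 0.06]]
  grip_force: 40

```text
time_s: 2.37
ee_pos: [551.5, 161.1, 299.5]
ee_rot: [179.9, -0.1, 78.4]
force: [0.2, 1.1, -0.7]
gripper_width: 60.4
```

```bash
cat > look.py <<'E'
import sys
from workcell import env
import cv2
n=sys.argv[1]; 
crops={'scene':(330,110,130,110),'top':(200,150,120,110)}
if len(sys.argv)>2: crops=eval(sys.argv[2])
for c,(x,y,w,h) in crops.items():
    im=env.grab_frame(c)[:,:,::-1].copy(); cv2.imwrite(f'pics/{n}_{c}_full.png',im)
    k=min(780//w,580//h); cv2.imwrite(f'pics/{n}_{c}.png',cv2.resize(im[y:y+h,x:x+w],None,fx=k,fy=k,interpolation=cv2.INTER_CUBIC)); print(c,k)
s=env.state(); print(s['time_s'],s['ee_pos'].round(2),s['ee_rot'].round(2),s['force'].round(2),s['torque'].round(2),round(s['gripper_width'],1))
E
python3 look.py a1
```

```text
scene 5
top 5
2.4667 [549.42 157.01 299.4 ] [-1.7995e+02  7.0000e-02  7.8280e+01] [ 0.14 -0.24 -0.05] [-0.   -0.11  0.06] 60.1
```

View pics/a1_scene.png

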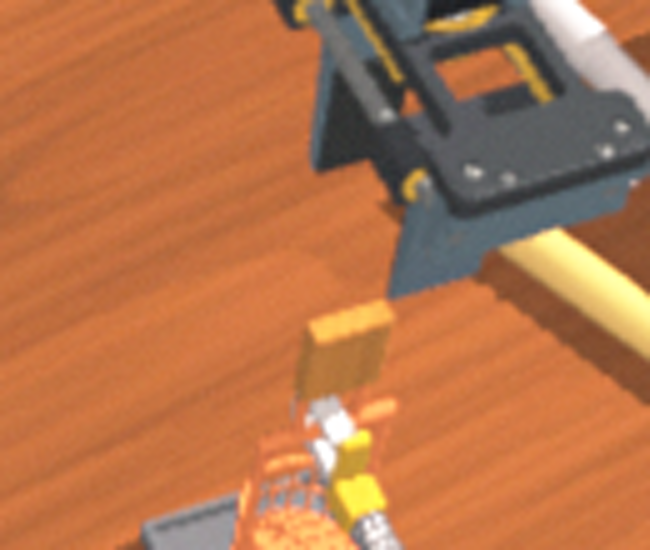

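View pics/a1_top.png

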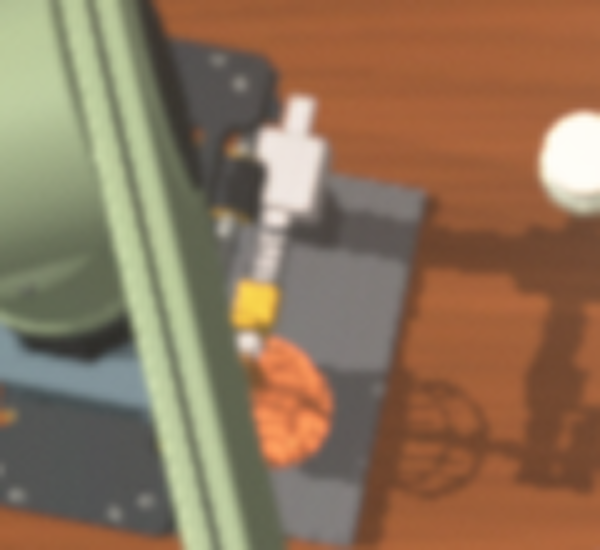

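```bash
python3 - <<'E'
from h import *
T=np.array([549.4,157,282.4]); y=np.radians(-11.75); ux=np.array([np.cos(y),np.sin(y),0]); uy=np.array([-np.sin(y),np.cos(y),0])
for a in (30,43.7,-30,-43.7):
  for b in (-16,16):
    p=proj('scene',T+a*ux+b*uy)[0]; print(a,b,((p-[330,110]+.5)*5-.5).round(0))
# grip top corners in this view
for q in ((308,322),(313,343),(395,317),(388,300)):
    px=(np.array(q)+.5)/5-.5+[330,110]; w=onz('scene',px,218)-T; print(q,(w@ux).round(1),(w@uy).round(1))
E
```

```text
30 -16 [372. 286.]
30 16 [448. 263.]
43.7 -16 [388. 313.]
43.7 16 [465. 289.]
-30 -16 [306. 172.]
-30 16 [380. 150.]
-43.7 -16 [291. 147.]
-43.7 16 [365. 126.]
(308, 322) -5.9 -17.3
(313, 343) 4.6 -19.9
(395, 317) 4.1 17.0
(388, 300) -4.8 18.1
```

Call:
jog_arm:
  deltas:
    - [[-0.0015, 0, 0.03, 0, 0.06], [-0.0015, 0, 0.06, 0, 0.06], [-0.0015, 0, 0.08, 0, 0.06], [-0.0015, 0, 0.095, 0, 0.06], [-0.0015, 0, 0.102, 0, 0.06], [-0.0015, 0, 0.102, 0, 0.06], [-0.0015, 0, 0.102, 0, 0.06], [-0.0015, 0, 0.102, 0, 0.06], [-0.0015, 0, 0.102, 0, 0.06]]

```text
time_s: 3.22
ee_pos: [549.9, 154.8, 199.4]
ee_rot: [179.9, -0.1, 78.2]
force: [-0.0, -0.7, -0.3]
gripper_width: 60.2
```

```bash
python3 look.py a2
```

```text
scene 5
top 5
3.3167 [549.64 154.96 198.95] [ 1.799e+02 -4.000e-02  7.817e+01] [0.   0.45 0.16] [-0.01 -0.05  0.07] 60.0
```

View pics/a2_scene.png

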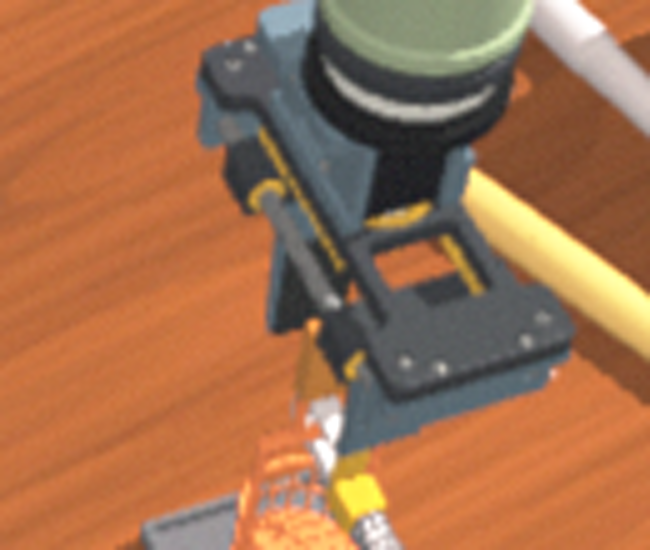

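Call:
jog_arm:
  deltas:
    - [[0, 0, 0, 0, 0.03], [0, 0, 0, 0, 0.022], [0, 0, 0, 0, 0.018], [0, 0, 0, 0, 0.014], [0, 0, 0, 0, 0.01], [0, 0, 0, 0, 0.005], [0, 0, 0, 0, 0.005], [0, 0, 0, 0, 0.005], [0, 0, 0, 0, 0.005], [0, 0, 0, 0, 0.005]]
  grip_force: 40

```text
time_s: 4.15
ee_pos: [548.9, 155.0, 197.8]
ee_rot: [-180.0, 0.0, 78.2]
force: [-1.7, -0.2, 0.2]
gripper_width: 11.7
```

```bash
python3 look.py a3
```

```text
scene 5
top 5
4.25 [548.98 154.98 197.8 ] [-1.7997e+02  1.0000e-02  7.8170e+01] [-0.89  0.41 -0.03] [0.04 0.19 0.01] 11.4
```

View pics/a3_scene.png

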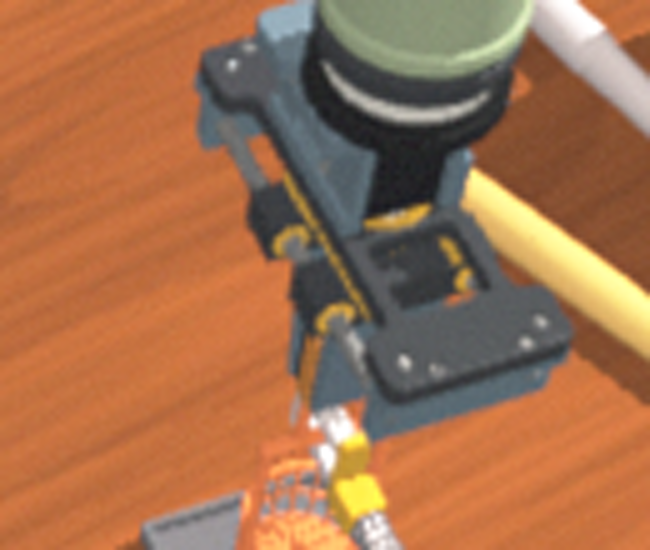

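Call:
jog_arm:
  deltas:
    - [[0, 0, -0.001, 0, 0.005], [0, 0, -0.002, 0, 0.005], [0, 0, -0.003, 0, 0.005], [0, 0, -0.003, 0, 0.005], [0, 0, -0.003, 0, 0.005]]

```text
time_s: 4.67
ee_pos: [549.3, 154.9, 200.9]
ee_rot: [180.0, 0.0, 78.2]
force: [-0.3, -0.5, -2.6]
gripper_width: 11.8
```

```bash
cat > st.py <<'E'
from workcell import env
import numpy as np, time
s=env.state(); y=np.radians(-11.8); ux=np.array([np.cos(y),np.sin(y),0]); uy=np.array([-np.sin(y),np.cos(y),0]); O=np.array([547.3,155.6,0])
print(s['time_s'],'pos loc',((s['ee_pos']-O)@ux).round(2),((s['ee_pos']-O)@uy).round(2),s['ee_pos'][2].round(2),'rot',s['ee_rot'].round(2),'F loc',(s['force']@ux).round(2),(s['force']@uy).round(2),s['force'][2].round(2),'T',s['torque'].round(2))
E
python3 st.py
```

```text
4.6667 pos loc 2.06 -0.26 200.87 rot [1.7999e+02 1.0000e-02 7.8170e+01] F loc -0.18 -0.54 -2.64 T [-0.1  -0.11  0.01]
```

Call:
jog_arm:
  deltas:
    - [[0, 0.002, 0, 0, 0.005], [0, 0.004, 0, 0, 0.005], [0, 0.006, 0, 0, 0.005], [0, 0.008, 0, 0, 0.005], [0, 0.01, 0, 0, 0.005], [0, 0.01, 0, 0, 0.005], [0, 0.01, 0, 0, 0.005]]

```text
time_s: 5.25
ee_pos: [559.1, 152.9, 200.9]
ee_rot: [-180.0, 0.0, 78.2]
force: [0.1, -0.2, -2.5]
gripper_width: 11.6
```

```bash
python3 st.py
```

```text
5.25 pos loc 12.1 -0.26 200.87 rot [-1.800e+02  1.000e-02  7.817e+01] F loc 0.11 -0.21 -2.48 T [-0.02 -0.08 -0.04]
```

Call:
jog_arm:
  deltas:
    - [[0, 0.001, 0, 0, 0.005], [0, 0.002, 0, 0, 0.005], [0, 0.003, 0, 0, 0.005], [0, 0.004, 0, 0, 0.005], [0, 0.004, 0, 0, 0.005], [0, 0.004, 0, 0, 0.005]]

```text
time_s: 5.75
ee_pos: [562.9, 152.1, 200.9]
ee_rot: [180.0, 0.0, 78.2]
force: [-0.6, 1.2, -2.9]
gripper_width: 11.9
```

```bash
python3 st.py
```

```text
5.75 pos loc 16.02 -0.26 200.92 rot [180.     0.    78.17] F loc -0.79 1.01 -2.92 T [-0.02 -0.09 -0.01]
```

Not touching yet, beyond noise. Continue in small steps.

Call:
jog_arm:
  deltas:
    - [[0, 0.001, 0, 0, 0.005], [0, 0.002, 0, 0, 0.005], [0, 0.002, 0, 0, 0.005], [0, 0.002, 0, 0, 0.005]]

```text
time_s: 6.08
ee_pos: [564.4, 151.7, 200.8]
ee_rot: [-179.9, 0.0, 78.2]
force: [-1.4, 0.7, -1.8]
gripper_width: 12.0
```

```bash
python3 st.py
```

```text
6.0833 pos loc 17.54 -0.27 200.8 rot [-1.7994e+02  1.0000e-02  7.8170e+01] F loc -1.5 0.38 -1.8 T [0.   0.26 0.01]
```

Call:
jog_arm:
  deltas:
    - [[0, 0.001, 0, 0, 0.005], [0, 0.002, 0, 0, 0.005], [0, 0.002, 0, 0, 0.005], [0, 0.002, 0, 0, 0.005]]

```text
time_s: 6.42
ee_pos: [566.1, 151.4, 200.8]
ee_rot: [-179.9, 0.0, 78.2]
force: [-4.6, 0.9, -0.8]
gripper_width: 11.9
```

```bash
python3 st.py
```

```text
6.4167 pos loc 19.3 -0.28 200.78 rot [-1.7991e+02  2.0000e-02  7.8170e+01] F loc -4.71 -0.11 -0.83 T [0.23 0.85 0.  ]
```

Call:
jog_arm:
  deltas:
    - [[0, 0.001, 0, 0, 0.005], [0, 0.002, 0, 0, 0.005], [0, 0.002, 0, 0, 0.005], [0, 0.002, 0, 0, 0.005]]

```text
time_s: 6.75
ee_pos: [567.9, 151.0, 200.7]
ee_rot: [-179.9, 0.0, 78.2]
force: [-5.5, 1.0, -1.3]
gripper_width: 12.0
```

```bash
python3 st.py; python3 look.py a4; python3 st.py
```

```text
6.75 pos loc 21.09 -0.27 200.74 rot [-1.7987e+02  2.0000e-02  7.8160e+01] F loc -5.55 -0.17 -1.32 T [0.29 1.14 0.07]
scene 5
top 5
6.85 [567.86 151.   200.74] [-1.7987e+02  2.0000e-02  7.8170e+01] [-5.7   0.78 -0.94] [ 0.3   1.2  -0.04] 11.8
6.85 pos loc 21.07 -0.3 200.74 rot [-1.7987e+02  2.0000e-02  7.8170e+01] F loc -5.74 -0.4 -0.94 T [ 0.3   1.2  -0.04]
```

View pics/a4_scene.png

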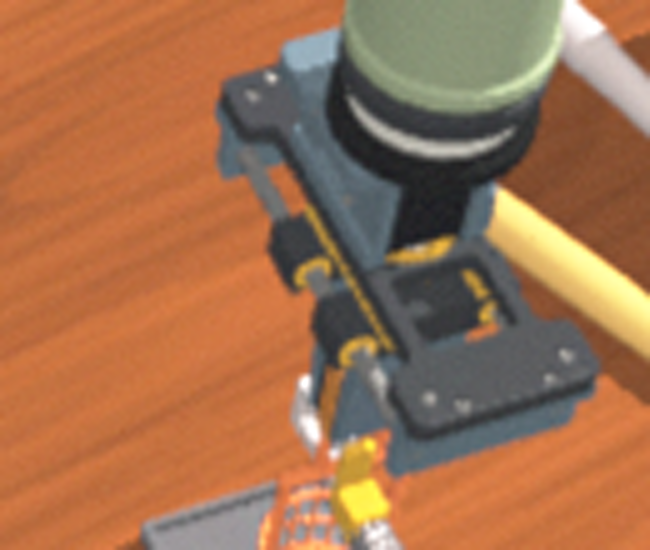

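Call:
jog_arm:
  deltas:
    - [[0, 0.001, 0, 0, 0.005], [0, 0.002, 0, 0, 0.005], [0, 0.002, 0, 0, 0.005], [0, 0.002, 0, 0, 0.005]]

```text
time_s: 7.18
ee_pos: [569.3, 150.7, 200.7]
ee_rot: [-179.8, 0.0, 78.2]
force: [-6.3, 1.5, -0.8]
gripper_width: 12.1
```

```bash
python3 st.py
```

```text
7.1833 pos loc 22.57 -0.27 200.72 rot [-1.798e+02  2.000e-02  7.816e+01] F loc -6.45 0.2 -0.84 T [0.42 1.42 0.06]
```

Call:
jog_arm:
  deltas:
    - [[0, 0.001, 0, 0, 0.005], [0, 0.0015, 0, 0, 0.005], [0, 0.0015, 0, 0, 0.005]]

```text
time_s: 7.43
ee_pos: [570.5, 150.5, 200.6]
ee_rot: [-179.7, 0.0, 78.2]
force: [-7.6, 1.5, 0.7]
gripper_width: 11.4
```

```bash
python3 st.py
```

```text
7.4333 pos loc 23.71 -0.31 200.64 rot [-1.7974e+02  3.0000e-02  7.8160e+01] F loc -7.7 -0.09 0.68 T [ 0.37  1.57 -0.06]
```

Call:
jog_arm:
  deltas:
    - [[0, 0.0005, -0.0005, 0, 0.005], [0, 0.001, -0.001, 0, 0.005], [0, 0.001, -0.001, 0, 0.005], [0, 0.001, -0.001, 0, 0.005]]

```text
time_s: 7.77
ee_pos: [570.8, 150.4, 200.8]
ee_rot: [-179.6, 0.0, 78.2]
force: [-7.5, 2.3, -3.3]
gripper_width: 11.7
```

```bash
python3 st.py;python3 look.py a5; python3 st.py
```

```text
7.7667 pos loc 24.07 -0.27 200.82 rot [-1.7963e+02  4.0000e-02  7.8160e+01] F loc -7.82 0.68 -3.29 T [ 0.51  1.64 -0.03]
scene 5
top 5
7.8667 [570.77 150.38 200.77] [-1.7963e+02  5.0000e-02  7.8160e+01] [-7.77  2.61 -3.42] [0.54 1.63 0.06] 12.0
7.8667 pos loc 24.04 -0.31 200.77 rot [-1.7963e+02  5.0000e-02  7.8160e+01] F loc -8.14 0.97 -3.42 T [0.54 1.63 0.06]
```

View pics/a5_scene.png

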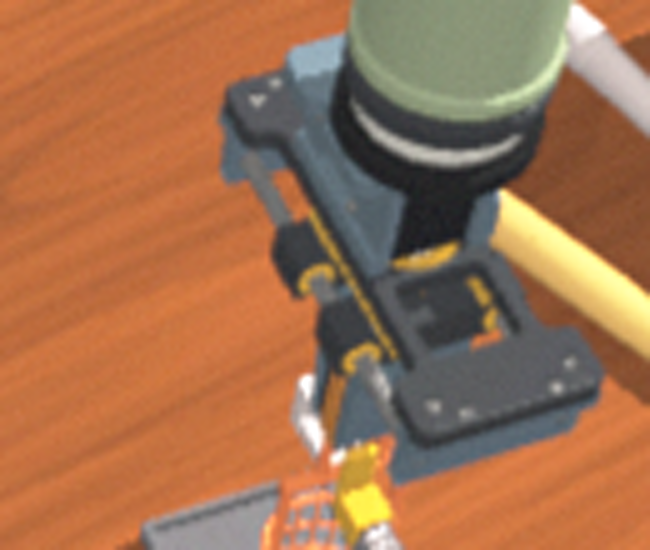

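Call:
jog_arm:
  deltas:
    - [[0, 0.0005, 0, 0, 0.005], [0, 0.001, 0, 0, 0.005], [0, 0.0012, 0, 0, 0.005], [0, 0.0012, 0, 0, 0.005]]

```text
time_s: 8.2
ee_pos: [571.7, 150.2, 200.8]
ee_rot: [-179.6, 0.0, 78.2]
force: [-7.9, 3.2, -2.1]
gripper_width: 12.2
```

```bash
python3 st.py
```

```text
8.2 pos loc 24.98 -0.3 200.78 rot [-1.7959e+02  5.0000e-02  7.8160e+01] F loc -8.36 1.55 -2.11 T [ 0.57  1.73 -0.04]
```

```bash
cat > avg.py <<'E'
from workcell import env
import numpy as np
y=np.radians(-11.8); ux=np.array([np.cos(y),np.sin(y),0]); uy=np.array([-np.sin(y),np.cos(y),0])
F=[]
for _ in range(8):
    env.grab_frame('top'); s=env.state(); F.append(s['force'])
F=np.array(F); print(s['time_s'],'Fmean loc',(F@ux).mean().round(2),(F@uy).mean().round(2),F[:,2].mean().round(2),'sd',F.std(0).round(2),s['ee_pos'].round(2),s['ee_rot'].round(2))
E
python3 avg.py
```

```text
8.6 Fmean loc -8.47 0.92 -2.44 sd [0.6  0.33 0.53] [571.64 150.21 200.79] [-1.7959e+02  5.0000e-02  7.8160e+01]
```

Call:
jog_arm:
  deltas:
    - [[0, 0, -0.001, 0, 0.005], [0, 0, -0.002, 0, 0.005], [0, 0, -0.003, 0, 0.005], [0, 0, -0.003, 0, 0.005]]

```text
time_s: 8.93
ee_pos: [571.3, 149.8, 203.1]
ee_rot: [-179.5, 0.1, 78.2]
force: [-6.9, 1.4, -4.8]
gripper_width: 12.0
```

```bash
python3 avg.py
```

```text
9.3333 Fmean loc -8.11 -0.21 -4.42 sd [0.56 0.28 0.35] [571.3  149.75 203.13] [-1.7953e+02  1.3000e-01  7.8170e+01]
```

Call:
jog_arm:
  deltas:
    - [[0, 0.0006, 0, 0, 0.005], [0, 0.0008, -0.001, 0, 0.005], [0, 0.0008, -0.002, 0, 0.005], [0, 0.0008, -0.003, 0, 0.005], [0, 0.0008, -0.003, 0, 0.005]]

```text
time_s: 9.75
ee_pos: [571.8, 149.5, 205.9]
ee_rot: [-179.5, 0.2, 78.2]
force: [-8.2, 1.7, -5.0]
gripper_width: 11.8
```

```bash
python3 avg.py
```

```text
10.15 Fmean loc -8.57 -0.31 -4.77 sd [0.45 0.5  0.8 ] [571.81 149.5  205.96] [-1.7949e+02  1.5000e-01  7.8170e+01]
```

Call:
jog_arm:
  deltas:
    - [[0, 0, -0.001, 0, 0.005], [0, 0, -0.002, 0, 0.005], [0, 0, -0.003, 0, 0.005], [0, 0, -0.004, 0, 0.005], [0, 0, -0.005, 0, 0.005], [0, 0, -0.005, 0, 0.005]]

```text
time_s: 10.65
ee_pos: [571.8, 149.5, 211.0]
ee_rot: [-179.5, 0.2, 78.2]
force: [-9.2, 1.4, -4.7]
gripper_width: 11.7
```

```bash
python3 avg.py
```

```text
11.05 Fmean loc -8.52 -0.0 -4.67 sd [0.57 0.34 0.39] [571.81 149.48 211.  ] [-1.7949e+02  1.5000e-01  7.8170e+01]
```

Call:
jog_arm:
  deltas:
    - [[0, 0, -0.0015, 0, 0.005], [0, 0, -0.003, 0, 0.005], [0, 0, -0.0045, 0, 0.005], [0, 0, -0.006, 0, 0.005], [0, 0, -0.0075, 0, 0.005], [0, 0, -0.009, 0, 0.005], [0, 0, -0.0105, 0, 0.005], [0, 0, -0.012, 0, 0.005], [0, 0, -0.012, 0, 0.005]]

```text
time_s: 11.8
ee_pos: [572.5, 149.6, 223.9]
ee_rot: [-179.6, 0.1, 78.2]
force: [-9.0, 0.7, -1.4]
gripper_width: 12.0
```

```bash
python3 avg.py; python3 look.py a6
```

```text
12.2 Fmean loc -8.44 -0.32 -1.59 sd [0.44 0.53 0.45] [572.49 149.51 223.99] [-1.7961e+02  1.1000e-01  7.8170e+01]
scene 5
top 5
12.3 [572.49 149.49 224.  ] [-1.7961e+02  1.1000e-01  7.8170e+01] [-8.13  1.31 -1.85] [ 0.3   1.75 -0.02] 11.5
```

View pics/a6_scene.png

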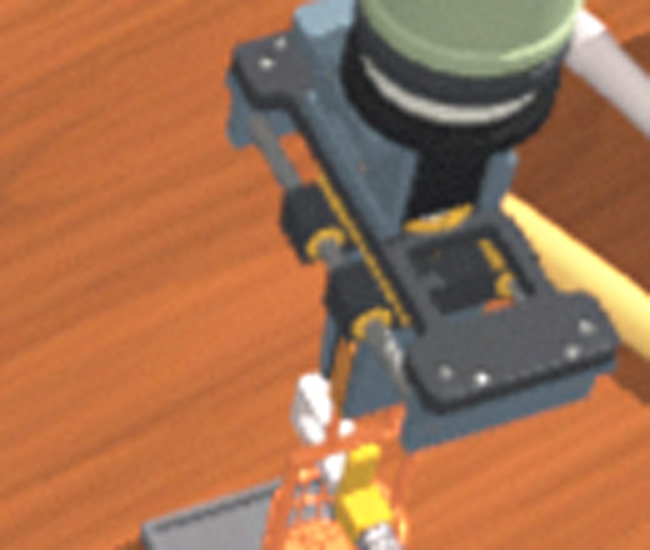

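Call:
jog_arm:
  deltas:
    - [[0, -0.002, 0, 0, 0.005], [0, -0.004, 0, 0, 0.005], [0, -0.006, 0, 0, 0.005], [0, -0.009, 0, 0, 0.005], [0, -0.012, -0.001, 0, 0.005], [0, -0.015, -0.002, 0, 0.005], [0, -0.018, -0.003, 0, 0.005], [0, -0.018, -0.003, 0, 0.005]]

```text
time_s: 12.97
ee_pos: [557.8, 153.3, 228.6]
ee_rot: [179.9, -0.0, 78.2]
force: [-0.1, -0.2, -3.7]
gripper_width: 12.1
```

```bash
python3 st.py
```

```text
12.9667 pos loc 10.78 -0.09 228.58 rot [ 1.7988e+02 -3.0000e-02  7.8180e+01] F loc -0.02 -0.21 -3.65 T [-0.03 -0.11  0.07]
```

Call:
jog_arm:
  deltas:
    - [[0, -0.006, 0, 0, 0.005], [0, -0.014, 0, 0, 0.005], [0, -0.024, 0, 0, 0.005], [0, -0.034, 0, 0, 0.005], [0, -0.044, 0, 0, 0.005], [0, -0.054, 0, 0, 0.005], [0, -0.064, 0, 0, 0.005], [0, -0.074, 0, 0, 0.005], [0, -0.084, 0, 0, 0.005], [0, -0.094, 0, 0, 0.005], [0, -0.104, 0, 0, 0.005], [0, -0.104, 0, 0, 0.005], [0, -0.104, 0, 0, 0.005]]

```text
time_s: 14.05
ee_pos: [455.5, 174.7, 228.1]
ee_rot: [179.9, -0.0, 78.2]
force: [-0.2, -0.4, -2.2]
gripper_width: 12.1
```

```bash
python3 st.py; python3 look.py a7 "{'scene':(270,110,180,160),'top':(180,150,180,160)}"
```

```text
14.05 pos loc -93.81 -0.08 228.15 rot [ 1.7995e+02 -1.0000e-02  7.8210e+01] F loc -0.09 -0.39 -2.17 T [-0.07 -0.11 -0.02]
scene 3
top 3
14.15 [456.22 174.61 228.07] [ 1.7994e+02 -1.0000e-02  7.8180e+01] [-0.06  0.14 -3.7 ] [-0.08 -0.08 -0.01] 12.0
```

View pics/a7_scene.png

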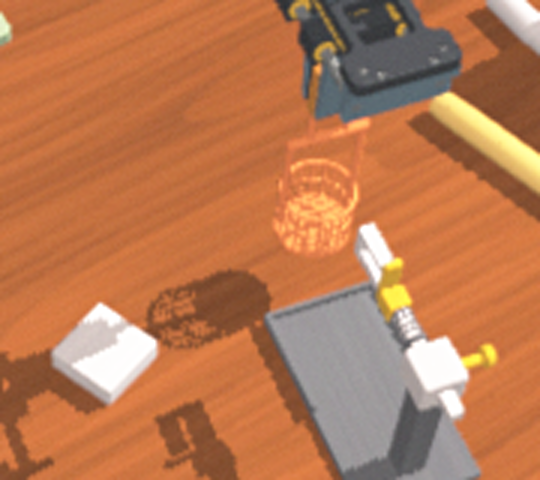

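View pics/a7_top.png

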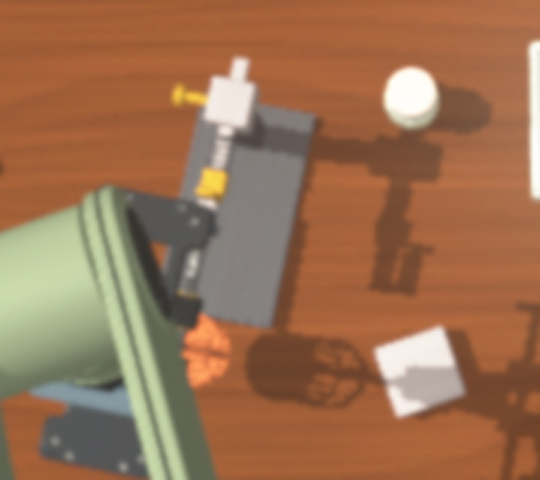

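```bash
python3 - <<'E'
import cv2
a=cv2.imread('pics/scene0.png')[285:390,240:345]; b=cv2.imread('pics/top0.png')[150:230,345:425]
import numpy as np
cv2.imwrite('pics/tr.png',np.hstack([cv2.resize(a,(390,390),interpolation=cv2.INTER_CUBIC),cv2.resize(b,(390,390),interpolation=cv2.INTER_CUBIC)]))
E
```

```text
(no output)
```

View pics/tr.png

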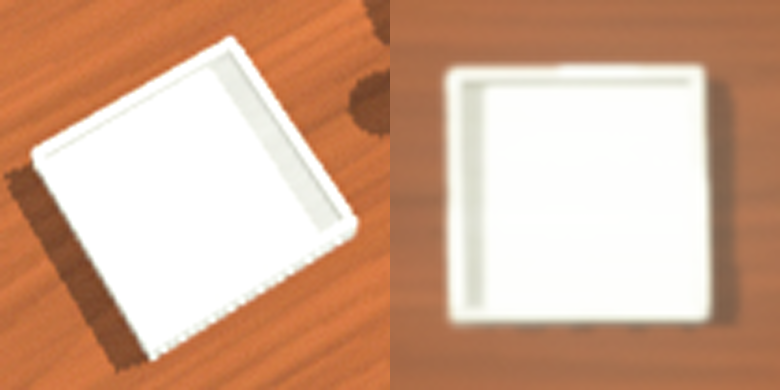

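```bash
python3 - <<'E'
from h import *
k=390/105; S=[onz('scene',[(u+.5)/k-.5+240,(v+.5)/k-.5+285],20) for u,v in ((232,38),(33,152),(150,356),(357,222))]
k=390/80; T=[onz('top',[(u+.5)/k-.5+345,(v+.5)/k-.5+150],20) for u,v in ((57,67),(316,67),(320,322),(60,322))]
for A in (S,T):
    A=np.array(A); print(A.round(1),A.mean(0).round(1))
print(tri(proj('scene',np.mean(S,0))[0],proj('top',np.mean(T,0))[0]))
E
```

```text
[[ 592.2 -107.6   20. ]
 [ 592.3 -239.5   20. ]
 [ 727.7 -241.9   20. ]
 [ 724.9 -107.4   20. ]] [ 659.3 -174.1   20. ]
[[ 724.7 -104.4   20. ]
 [ 724.2 -242.    20. ]
 [ 587.3 -240.5   20. ]
 [ 587.9 -104.2   20. ]] [ 656.  -172.8   20. ]
(array([ 657.28856545, -173.29896579,   14.28107291]), np.float64(0.06449822253443926))
```

Call:
jog_arm:
  deltas:
    - [[-0.015, 0.0015, -0.006, 0, 0.005], [-0.04, 0.004, -0.016, 0, 0.005], [-0.07, 0.007, -0.03, 0, 0.005], [-0.1, 0.01, -0.03, 0, 0.005], [-0.13, 0.013, -0.03, 0, 0.005], [-0.155, 0.016, -0.03, 0, 0.005], [-0.165, 0.035, -0.03, 0, 0.005], [-0.18, 0.062, -0.03, 0, 0.005], [-0.195, 0.088, -0.03, 0, 0.005], [-0.21, 0.114, -0.03, 0, 0.005], [-0.225, 0.14, -0.03, 0, 0.005], [-0.24, 0.166, -0.03, 0, 0.005], [-0.256, 0.192, -0.03, 0, 0.005], [-0.27, 0.217, -0.03, 0, 0.005], [-0.282, 0.238, -0.03, 0, 0.005], [-0.292, 0.255, -0.03, 0, 0.005], [-0.298, 0.265, -0.03, 0, 0.005], [-0.2996, 0.2685, -0.03, 0, 0.005], [-0.2996, 0.2685, -0.03, 0, 0.005], [-0.2996, 0.2685, -0.03, 0, 0.005]]

```text
time_s: 15.82
ee_pos: [656.8, -173.5, 257.5]
ee_rot: [-179.9, -0.0, 78.2]
force: [-0.0, 0.2, -3.2]
gripper_width: 11.8
```

```bash
python3 st.py; python3 look.py a8 "{'scene':(200,170,180,220),'top':(320,110,180,160)}"
```

```text
15.8167 pos loc 174.5 -299.77 257.48 rot [-1.7993e+02 -2.0000e-02  7.8160e+01] F loc -0.04 0.16 -3.17 T [-0.01 -0.04  0.05]
scene 2
top 3
15.9167 [ 656.59 -173.12  258.07] [-1.7997e+02 -1.0000e-02  7.8200e+01] [ 0.72 -0.57 -1.59] [-0.05 -0.11  0.  ] 12.0
```

View pics/a8_scene.png

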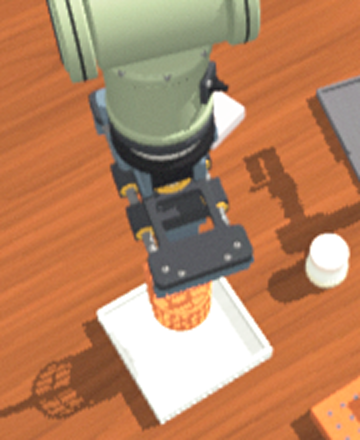

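View pics/a8_top.png

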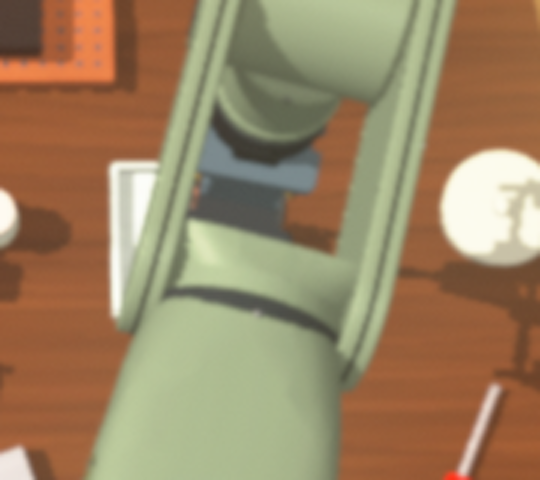

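Call:
jog_arm:
  deltas:
    - [[0, 0, 0.01, 0, 0.005], [0, 0, 0.025, 0, 0.005], [0, 0, 0.04, 0, 0.005], [0, 0, 0.055, 0, 0.005], [0, 0, 0.067, 0, 0.005], [0, 0, 0.075, 0, 0.005], [0, 0, 0.08, 0, 0.005], [0, 0, 0.082, 0, 0.005], [0, 0, 0.082, 0, 0.005], [0, 0, 0.082, 0, 0.005]]

```text
time_s: 16.75
ee_pos: [657.5, -173.8, 176.7]
ee_rot: [179.9, 0.0, 78.2]
force: [0.3, -0.4, -2.5]
gripper_width: 11.8
```

```bash
python3 avg.py; python3 look.py a9 "{'scene':(200,200,180,200)}"
```

```text
17.15 Fmean loc 0.17 0.21 -2.28 sd [0.47 0.23 0.5 ] [ 657.17 -173.76  176.16] [179.98   0.    78.17]
scene 2
17.2 [ 657.15 -173.77  176.09] [179.99   0.    78.17] [-0.66  0.02 -2.27] [-0.05 -0.12  0.04] 11.7
```

View pics/a9_scene.png

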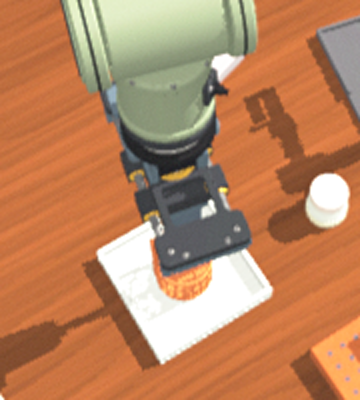

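Call:
jog_arm:
  deltas:
    - [[0, 0, 0.002, 0, 0.005], [0, 0, 0.004, 0, 0.005], [0, 0, 0.005, 0, 0.005], [0, 0, 0.005, 0, 0.005]]

```text
time_s: 17.53
ee_pos: [656.9, -173.7, 170.4]
ee_rot: [-179.9, -0.0, 78.2]
force: [-0.3, 0.2, -3.0]
gripper_width: 11.8
```

```bash
python3 avg.py
```

```text
17.9333 Fmean loc -0.06 0.04 -2.54 sd [0.64 0.5  0.28] [ 657.17 -173.75  171.06] [179.99   0.    78.17]
```

Call:
jog_arm:
  deltas:
    - [[0, 0, 0.001, 0, 0.005], [0, 0, 0.002, 0, 0.005], [0, 0, 0.002, 0, 0.005]]

```text
time_s: 18.18
ee_pos: [657.2, -173.8, 169.2]
ee_rot: [180.0, 0.0, 78.2]
force: [-0.3, -0.0, -1.3]
gripper_width: 12.0
```

```bash
python3 avg.py
```

```text
18.5833 Fmean loc -0.2 0.02 -0.27 sd [0.53 0.37 0.78] [ 657.23 -173.78  169.19] [1.7997e+02 1.0000e-02 7.8170e+01]
```

Call:
jog_arm:
  deltas:
    - [[0, 0, 0.0003, 0, 0.005], [0, 0, 0.0005, 0, 0.005], [0, 0, 0.0005, 0, 0.005]]

```text
time_s: 18.83
ee_pos: [657.2, -173.8, 169.2]
ee_rot: [180.0, 0.0, 78.2]
force: [-1.0, 0.4, 3.3]
gripper_width: 11.7
```

```bash
python3 avg.py;  python3 look.py b1 "{'scene':(230,240,120,150)}"
```

```text
19.2333 Fmean loc -1.28 -0.43 5.14 sd [0.42 0.34 0.51] [ 657.25 -173.85  169.18] [1.7995e+02 1.0000e-02 7.8170e+01]
scene 3
19.2833 [ 657.25 -173.83  169.18] [1.7995e+02 1.0000e-02 7.8170e+01] [-1.01  0.69  5.63] [0.11 0.33 0.09] 11.9
```

View pics/b1_scene.png

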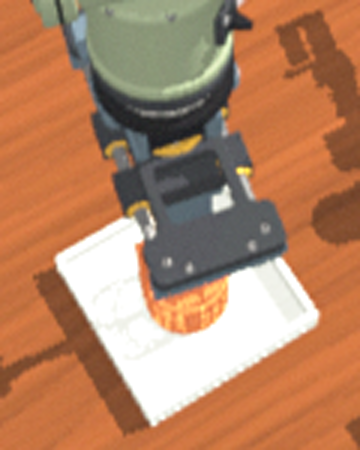

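Call:
jog_arm:
  deltas:
    - [[0, 0, -0.0004, 0, 0.005], [0, 0, -0.0004, 0, 0.005], [0, 0, -0.0004, 0, 0.012], [0, 0, -0.0004, 0, 0.014], [0, 0, -0.0004, 0, 0.017], [0, 0, -0.0004, 0, 0.022], [0, 0, -0.0004, 0, 0.03], [0, 0, -0.0004, 0, 0.04], [0, 0, -0.0004, 0, 0.05], [0, 0, -0.0004, 0, 0.05], [0, 0, -0.0004, 0, 0.05], [0, 0, -0.0004, 0, 0.05]]

```text
time_s: 20.28
ee_pos: [657.1, -173.8, 168.8]
ee_rot: [180.0, 0.0, 78.2]
force: [1.0, 0.2, -0.6]
gripper_width: 50.1
```

```bash
python3 avg.py;  python3 look.py b2 "{'scene':(230,240,120,150)}"
```

```text
20.6833 Fmean loc 0.41 -0.09 -0.01 sd [0.57 0.58 0.28] [ 657.14 -173.75  168.89] [1.7999e+02 1.0000e-02 7.8170e+01]
scene 3
20.7333 [ 657.1  -173.75  168.85] [180.     0.    78.17] [0.73 0.62 0.37] [-0.03 -0.09 -0.03] 50.0
```

View pics/b2_scene.png

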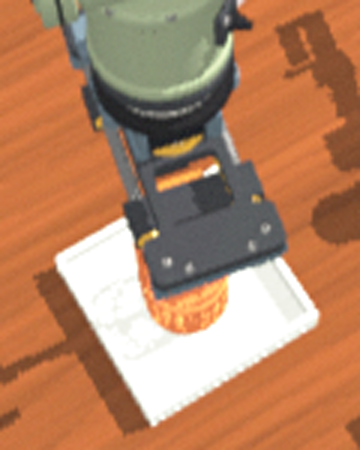

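Call:
jog_arm:
  deltas:
    - [[0, 0, -0.005, 0, 0.05], [0, 0, -0.015, 0, 0.05], [0, 0, -0.03, 0, 0.05], [0, 0, -0.045, 0, 0.05], [0, 0, -0.06, 0, 0.05], [0, 0, -0.08, 0, 0.05], [0, 0, -0.1, 0, 0.05], [0, 0, -0.12, 0, 0.05], [-0.01, -0.05, -0.13, 0, 0.05], [-0.02, -0.09, -0.13, 0, 0.05], [-0.03, -0.13, -0.13, 0, 0.05], [-0.04, -0.17, -0.13, 0, 0.05], [-0.04, -0.2, -0.13, 0, 0.05], [-0.04, -0.22, -0.13, 0, 0.05], [-0.04, -0.22, -0.13, 0, 0.05], [-0.04, -0.22, -0.13, 0, 0.05]]

```text
time_s: 22.07
ee_pos: [433.4, -167.9, 300.5]
ee_rot: [179.8, 0.0, 78.1]
force: [0.6, -0.4, -0.6]
gripper_width: 50.0
```

```bash
python3 st.py;  python3 look.py b3 "{'scene':(200,170,260,210),'top':(220,150,220,150)}"
```

```text
22.0667 pos loc -45.39 -339.92 300.54 rot [1.7979e+02 4.0000e-02 7.8140e+01] F loc 0.68 -0.24 -0.64 T [-0.02 -0.13  0.01]
scene 2
top 3
22.1667 [ 434.74 -168.12  299.67] [1.7986e+02 2.0000e-02 7.8180e+01] [ 0.6  -0.36 -0.1 ] [-0.04 -0.07 -0.02] 49.7
```

View pics/b3_scene.png

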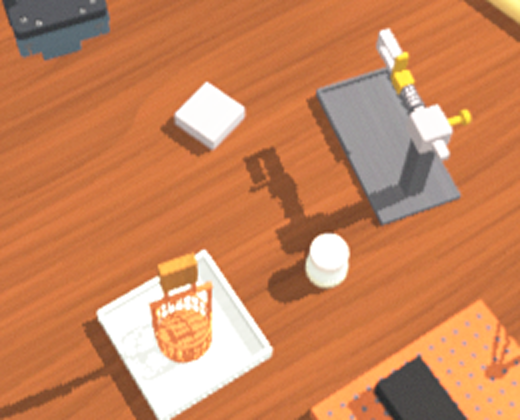

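View pics/b3_top.png

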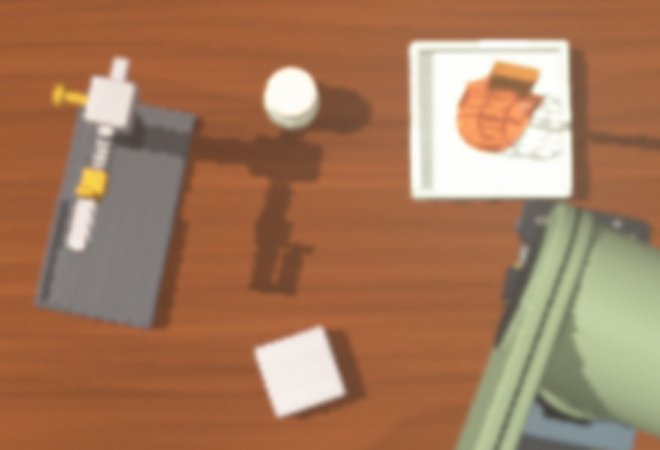

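```bash
python3 - <<'E'
import cv2,numpy as np
a=cv2.imread('pics/top0.png').astype(int);b=cv2.imread('pics/b3_top_full.png').astype(int)
for n,(x,y,w,h) in dict(block=(300,255,40,36),jar=(303,168,28,30),hammer=(125,190,60,120),bowl=(460,155,55,50)).items(): print(n,np.abs(a-b)[y:y+h,x:x+w].mean().round(2))
from workcell import env; env.job_done(); print(env.state()['time_s'])
E
```

```text
block 3.64
jar 4.42
hammer 3.08
bowl 3.61
the job is handed in; nothing more can be done
the job is handed in; nothing more can be done
```

The basket is off the hook and standing upright in the square tray, and the job is handed in. The robot clock read 22.2 s at the last look, against the 69 s limit.

- **Off the hook:** I gripped the basket by its wooden grip and raised it 3 mm off the arm. I then felt for the keeper and pushed it back about 7 mm, at roughly 8.5 N. With the bail clear of the lip, I lifted it over the lip and drew it off along the arm. The highest average force was about 9.7 N, of which about 2.6 N is the basket's own weight, so the hook's 18 N limit was not approached.
- **Into the tray:** I lowered the basket at the tray centre, near (657, -174) mm. I pressed it down to about 5 N to seat it, eased off, opened the fingers and moved the arm away.

**Last checks:** both cameras show the basket upright inside the tray, the stand's keeper back in front of its spring, and the block and jar where they were. Comparing the overhead picture with the first one at the block, jar, hammer and bowl showed only small, even differences. I did not compare the file pick separately.

**Disagreements:**
- The two cameras differed by 3–4 mm on the grip and tray positions, which was within the margins I had.
- While the keeper was being pushed, the vertical force drifted by about 3 N. I took this as friction between bail and keeper, and it went away once the bail was free.

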